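# Snap the retaining clip onto the screen hinge pin

## Robot

A 6-joint arm with a two-finger parallel gripper is mounted at the origin on the work surface. World frame = base frame: x ahead of the robot, y to its left, z up, the work surface at z = 0. Lengths are in m, angles in rad, forces in N, time in s.
With the tool pointing down it reaches from about 0.425 to 0.95 m from the base axis. Payload 14.7 kg.
Tool frame: the origin (TCP) lies on the front face of the gripper's body, between the roots of the fingers; the fingertips stand 73 mm ahead of it and the grasp point (between the pads) lies 54 mm ahead of it; z points along the fingers, y is the line along which they close (so a half turn about z gives the same grasp; the last joint's range is limited). The gripper opens to 85 mm and grips with 20 to 120 N. Pads are 22 mm wide; open, the fingers measure 114 mm over their backs; the gripper's body (76 mm by 85 mm) begins 54 mm behind the grasp point. The pads swing forward as they close: fully open they stand 13 mm farther back than shut.
Start: joints at [1.233, 0.48, 1.596, -0, 1.065, -0.047], TCP at [0.186, 0.623, 0.304] pointing down, gripper open.
Joint ranges: [-2.75, 2.75], [-0.82, 2.05], [0.23, 2.67], [-1.56, 4.7], [0.09, 2.69], [-2.92, 2.92]. Speed limits (rad/s): [1.89, 1.89, 2.39, 3.01, 3.01, 3.01].

## Interface

Orientations are given as a 3x3 rotation matrix whose columns are the frame's x, y, z axes.
In Python, from cell import state, capture, close_job gives the robot as it stands.
- The arm moves only by the tool arm_command, never from a script. Its argument "plan" is a list of rows, each an object of numbers: "wx", "wy", "wz": the turn, a rotation vector about the tool's x, y, z each as a share of 5 degrees, from -1 to 1; "dx", "dy", "dz": the shift along the tool's x, y, z each as a share of 4 cm, from -1 to 1; "fingers": the closure, from -1 (fully open) to 1 (shut). In form: [{"wx": .., "wy": .., "wz": .., "dx": .., "dy": .., "dz": .., "fingers": ..}, ...]. A call has exactly 10 rows; each row shifts and turns the commanded pose from where the row before left it, along the tool's axes as they then stand; what a row does not reach is not made up. A row lasts 1/8 s, in which the tool goes at most 62.5 mm and 10.7 degrees, less where a joint would pass 70% of its speed; a pose out of reach is approached as far as the arm can. A call with a number of a shift or a turn outside -1 to 1 is refused whole. A call with a gripper value outside its range is refused whole. The fingers move at their own pace and stop on an object; "squeeze" is the grip in N (left out, the last holds). Time passes only in rows, so rows that do not move let the fingers close, or fill a call up. It gives the time, the measured TCP pose, the force, the opening and the grip force at its end, in the units of the state.
- state(): the state, without advancing time (a new reading comes with each control period).
- capture(name): name is "scene" or "top" or "wrist"; returns a dict with "color" (480x640x3 uint8, red, green, blue), "depth" (480x640 float32, m along the optical axis (not along the pixel's ray), 0 where there is no reading), "vfov" (degrees; the focal length in pixels is half the picture's height over the tangent of half this angle, whatever the lens; pixels are square), "cx", "cy" (the principal point, pixels), "extrinsics" (4x4, takes a point from world to camera coordinates); the wrist camera has in their place "T_tool_cam" (4x4, takes a point from camera to tool coordinates, whose origin is the TCP and whose axes are the flange's). Camera axes: x right, y down, z forward; pixel columns grow to the right and rows downward; lengths in m; the calibration is good to about 2 mm. A picture is of the moment at which its call begins: read the wrist's pose just before it.
- close_job(): hands the job in; it is judged then, once.
The state is a dict: "time_s": time; "joint_positions": joint angles; "qvel": joint speeds; "tau": joint torques, N m; "tool_pos": TCP position; "eef_rot": TCP orientation; "ft_force": force on the tool from outside, world axes, zero at the start; "moment": the same for the moment, N m; "width": finger opening in m; "grip_force": force on a finger pad.
Only numpy, scipy, OpenCV 4.12 (cv2) and the standard library are available. Lean on these libraries where they do the work, as an engineer would, in place of code of your own. Each camera call takes 0.05 s, during which the arm holds its last target. There are 200 camera calls.

## Task

Refit the retaining clip of the screen-printing hinge: pick up the loose steel spring clip (it has a red tab to hold it by) and push it sideways, jaws first, along the hinge's aluminium plate into the groove under the pin's dark head until it snaps fully home around the pin, then let go of it. The plate's height setting is not known exactly, so feel for it, and be gentle: never load the hinge with more than 25 N. Leave the two ink tubs, the tape dispenser and the spatula where they are.

Things in the scene. Friction and masses are not known exactly. Their poses are not given: they have to be found in the camera images.
- hinge: Screen hinge fixed to the table: green foot 150 x 90 x 36 mm. Origin: at table height, on the axis of the upright pin; z up. Above the foot a level aluminium plate, 52 mm wide in y, reaches from the pin axis 80 mm to -x, the open side: the clip goes on from there, moving along +x. A green post at x = 70 to 120 mm, up to 140 mm high with its black knob, closes the +x side.
- hinge_pin (a point): Point on the pin's axis, 65 mm above the table. The plate's top is 60 to 88 mm above the table: the height setting varies, is not measured, and stays put; plate and pin give together 1 mm per 20 N downwards (rubber buffer). On the plate: the pin's brass groove, 16 mm diameter, 8 mm high from the plate's top; above it the dark head, 24 mm diameter, 9 mm high, top 17 mm above the plate.
- clip_tab (a point): Centre of the upright red grip tab of the loose spring clip (tab 20 mm along x, 10 mm along y, 28 mm high). The point is 20 mm above the clip's underside. The clip lies flat: steel 6 mm thick, about 46 g, 30 mm wide, 33 mm at the jaw tips; +x points from the tab to the open mouth. The back runs from 12 mm behind to 22 mm ahead of this point; the jaw tips end 51 mm ahead.
- clip_bore (a point): Centre of the clip's bore, 30 mm ahead (+x) of the tab's centre, 3 mm above the underside; same axes. Home: the pin's axis runs through it and the groove rests on the clip's back, 8 mm behind it. The sprung throat, 7.5 mm ahead, is 11 mm wide; the flared mouth 25 mm. Jaws meet the pin 15 mm before home; 5 to 12 N spread them, then they snap and the force drops until home.
- tub_ochre: Closed ink tub, ochre with a white lid, 89 mm diameter, 60 mm high; origin at the centre of its underside. Leave it alone.
- tub_olive: Closed ink tub, olive with a white lid, 89 mm diameter, 60 mm high; origin at the centre of its underside. Leave it alone.
- tape: Black tape dispenser, 130 x 55 mm, 76 mm high, 0.7 kg; origin at the centre of its underside. Leave it alone.
- spatula: Ink spatula 200 mm long lying along its x; origin at its underside. Leave it alone.
Things that resemble listed ones, but are neither listed nor needed, are in the scene too. There is more than one size of the part that bears clip_tab; the job needs the larger.

How it is judged:
On the way:
1. the clip is lifted off the table (height (world z) of clip_bore above 0.04 m), for 0.1 s.
At the end, for the whole second after the job is handed in: The clip sits in the pin's groove, its bore centre within 2 mm of the pin's axis and 60 to 94 mm above the table (that is, between plate and head), lying flat within 0.15 rad, released and with less than 5 N on the hinge (horizontal distance between clip_bore and hinge below 0.002 m and z of clip_bore in the frame of hinge between 0.06 and 0.094 m and angle between clip_bore's own z axis and vertical below 0.15 rad and contact force between hinge and anything else below 5 N); the robot touches nothing.
It fails at once if the hinge (foot, plate or pin) is loaded with more than 25 N by anything (contact force between hinge and anything else above 25 N).
It fails at once if an ink tub, the tape dispenser or the spatula is moved by more than 20 mm (distance of any of tub_ochre, tub_olive, tape, spatula from where it was at the start of the episode above 0.02 m).
It also fails if it takes over 61 s, if anything falls off the work surface, if the arm or the gripper's body presses on something with over 40 N, if the wrist force passes 120 N, or if a joint passes its speed limit or range.

## Working session

There is one attempt and no reset: what is moved stays moved. The work goes in short steps, Python scripts to look and compute and a tool call to move; the robot and the scene stay as the last step left them, time stands still between calls to the robot, and variables do not carry over. Pictures are saved under pics/ and viewed, at most 10 in all, crops included, and the job is handed in when it is done.

Besides the shell and the picture viewer there is one more tool, called after "Emit:" as a command line: name --argument value ..., lists and objects as JSON in quotes. arm_command: Moves the arm, as the interface text tells. Its arguments: {"type":"object","properties":{"plan":{"type":"array","items":{"type":"object","properties":{"wx":{"type":"number","minimum":-1,"maximum":1},"wy":{"type":"number","minimum":-1,"maximum":1},"wz":{"type":"number","minimum":-1,"maximum":1},"dx":{"type":"number","minimum":-1,"maximum":1},"dy":{"type":"number","minimum":-1,"maximum":1},"dz":{"type":"number","minimum":-1,"maximum":1},"fingers":{"type":"number"}}}},"squeeze":{"type":"number"}},"required":["plan"]}

```bash
mkdir -p pics; cat > h.py <<'E'
import numpy as np, cv2
from cell import state, capture
def cam(name):
    s=state(); c=capture(name)
    f=240/np.tan(np.radians(c["vfov"])/2)
    if name=="wrist":
        T=np.eye(4);T[:3,:3]=s["eef_rot"];T[:3,3]=s["tool_pos"];T=T@np.array(c["T_tool_cam"])
    else: T=np.linalg.inv(np.array(c["extrinsics"]))
    return c,f,T
def pts(c,f,T,u,v,d=None):
    u=np.asarray(u,float);v=np.asarray(v,float)
    if d is None: d=c["depth"][v.astype(int),u.astype(int)]
    P=np.stack([(u-c["cx"])/f*d,(v-c["cy"])/f*d,d],-1)
    return P@T[:3,:3].T+T[:3,3]
def onplane(c,f,T,u,v,z):
    P=np.stack([(np.asarray(u,float)-c["cx"])/f,(np.asarray(v,float)-c["cy"])/f,np.ones(np.shape(u))],-1)@T[:3,:3].T
    return T[:3,3]+P*((z-T[2,3])/P[...,2])[...,None]
def save(c,n): cv2.imwrite(f"pics/{n}.png",c["color"][:,:,::-1])
E
python3 - <<'E'
from h import *
for n in("top","scene"):
    c,f,T=cam(n);save(c,n);print(n,f,T.round(3).tolist())
s=state();print(s["tool_pos"],s["eef_rot"],s["time_s"],s["ft_force"],s["width"])
E
```

```text
top 463.447494033626 [[-0.022, -0.981, 0.195, 0.338], [-1.0, 0.02, -0.008, -0.027], [0.004, -0.195, -0.981, 1.05], [0.0, 0.0, 0.0, 1.0]]
scene 621.4748165072232 [[0.656, 0.646, -0.39, 1.032], [0.754, -0.571, 0.324, -0.406], [-0.013, -0.507, -0.862, 1.166], [0.0, 0.0, 0.0, 1.0]]
[0.18626097 0.62242564 0.30333765] [[-9.58023131e-01  2.86690707e-01 -3.43643024e-04]
 [ 2.86690912e-01  9.58022544e-01 -1.06127538e-03]
 [ 2.49599750e-05 -1.11524570e-03 -9.99999378e-01]] 0.1 [0.01273456 0.68827762 0.46473336] 0.08540726578950175
```

View pics/top.png

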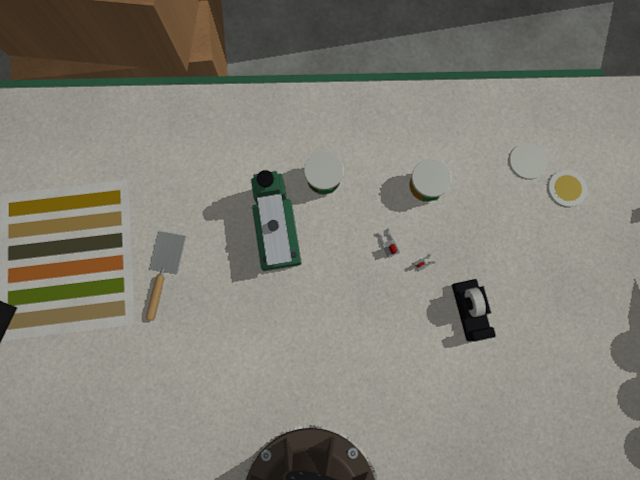

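View pics/scene.png

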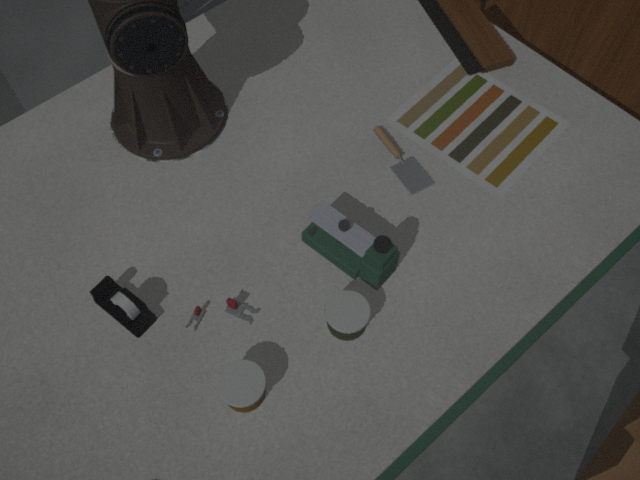

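The top view shows the larger clip at (388,245) with its red tab at (393,249), mouth toward upper left. The decoy is at (423,263), the hinge pin at (273,226) and the post knob at (265,178). The scene view shows the same larger clip at (240,305) and the pin at (344,225).

```bash
python3 - <<'E'
from h import *
for n,box in(("top",((370,225,407,265),(240,160,310,275))),("scene",((215,285,270,330),(290,190,405,295)))):
    c,f,T=cam(n); im=c["color"].astype(int)
    R,G,B=im[...,0],im[...,1],im[...,2]
    def sub(m,b):
        k=np.zeros(m.shape,bool);k[b[1]:b[3],b[0]:b[2]]=m[b[1]:b[3],b[0]:b[2]];v,u=np.nonzero(k);return u,v
    u,v=sub((R>G+50)&(R>B+50),box[0]);P=pts(c,f,T,u,v);print(n,"tab px",u.mean(),v.mean(),len(u),"depthmean",P.mean(0).round(4),"zmax",P[:,2].max())
    # clip steel by height
    vv,uu=np.mgrid[0:480,0:640];W=pts(c,f,T,uu,vv)
    top=P[P[:,2]>P[:,2].max()-.006];print(" tabtop",top.mean(0).round(4))
    u,v=sub(np.abs(W[...,2]-.006)<.0035,box[0])
    Q=W[v,u];print(" steel",len(Q),Q.mean(0).round(4), cv2.minAreaRect((Q[:,:2]*1000).astype(np.float32)))
    b=box[1]
    u,v=sub((W[...,2]>.05)&(W[...,2]<.1)&(R>130)&(abs(R-G)<15),b);Q=W[v,u];print(" plate",len(Q),"z",np.median(Q[:,2]).round(4),cv2.minAreaRect((Q[:,:2]*1000).astype(np.float32)))
    zp=np.median(Q[:,2])
    u,v=sub((R+G+B<250)&(abs(R-G)<15)&(W[...,2]>zp+.008)&(W[...,2]<zp+.03),b);Q=W[v,u];print(" head",len(Q),np.median(Q,0).round(4),Q.mean(0).round(4),u.mean(),v.mean())
    u,v=sub((W[...,2]>.125),b);Q=W[v,u];print(" knob",len(Q),Q.mean(0).round(4))
    u,v=sub((G>R+15)&(abs(W[...,2]-.036)<.006),b);Q=W[v,u];print(" foot",len(Q),cv2.minAreaRect((Q[:,:2]*1000).astype(np.float32)))
E
```

```text
top tab px 392.7608695652174 248.2173913043478 46 depthmean [ 0.5186 -0.1954  0.0306] zmax 0.036339662356714264
 tabtop [ 0.5191 -0.1963  0.0331]
 steel 293 [ 0.531  -0.1915  0.0049] ((531.1323852539062, -189.5404510498047), (83.13606262207031, 88.66065979003906), 87.94673156738281)
 plate 1444 z 0.08 ((605.6753540039062, 54.39445495605469), (98.08882904052734, 252.423828125), 76.70137023925781)
 head 91 [0.562  0.0659 0.0967] [0.5619 0.0664 0.0967] 272.6373626373626 225.04395604395606
 knob 249 [0.6033 0.0616 0.2797]
 foot 968 ((557.3541870117188, 65.13396453857422), (151.41270446777344, 88.66055297851562), 8.275643348693848)
scene tab px 230.0 302.5 2 depthmean [ 0.522  -0.1993  0.0322] zmax 0.03220296108091203
 tabtop [ 0.522  -0.1993  0.0322]
 steel 349 [ 0.537  -0.1851  0.0047] ((532.3876953125, -181.22015380859375), (113.7111587524414, 98.39070892333984), 48.70848083496094)
 plate 0 z nan ((0.0, 0.0), (0.0, 0.0), 0.0)
 head 0 [nan nan nan] [nan nan nan] nan nan
 knob 249 [ 0.7367 -0.0224  0.3445]
 foot 983 ((588.0744018554688, 42.228633880615234), (195.9871063232422, 40.89655303955078), 7.2722578048706055)
  return _methods._mean(a, axis=axis, dtype=dtype,
  ret = ret.dtype.type(ret / rcount)
  ret = um.true_divide(
<stdin>:16: RuntimeWarning: Mean of empty slice.
```

```bash
cat > plan.py <<'E'
import numpy as np
from cell import state
def plan(target,yawx_deg,n):
    """n rows (10s) straight to target, tool x axis to yaw; prints dx dy dz wz shares"""
    s=state();R=s["eef_rot"];p=np.array(s["tool_pos"]);y0=np.degrees(np.arctan2(R[1][0],R[0][0]))
    dyaw=(yawx_deg-y0+180)%360-180
    d=(np.array(target)-p)/n
    print("yaw now",round(y0,2),"turn",round(dyaw,2),"wz/row",round(-dyaw/n/5,3))
    for i in range(n):
        a=np.radians(y0+dyaw*i/n)
        ex=np.array([np.cos(a),np.sin(a),0]);ey=np.array([np.sin(a),-np.cos(a),0])
        print([round(float(v),3) for v in (d@ex/.04,d@ey/.04,-d[2]/.04)])
E
python3 - <<'E'
from plan import *
from h import *
c,f,T=cam("wrist");print(f,np.array(c["T_tool_cam"]).round(3).tolist())
plan((.45,.33,.30),113.3,10)
E
```

```text
386.7592999265174 [[-0.001, -0.966, -0.258, 0.065], [1.0, -0.001, -0.001, -0.001], [0.001, -0.258, 0.966, -0.07], [0.0, 0.0, 0.0, 1.0]]
yaw now 163.34 turn -50.04 wz/row 1.001
[-0.841, -0.512, 0.009]
[-0.883, -0.436, 0.009]
[-0.917, -0.358, 0.009]
[-0.945, -0.276, 0.009]
[-0.966, -0.193, 0.009]
[-0.979, -0.108, 0.009]
[-0.984, -0.022, 0.009]
[-0.983, 0.064, 0.009]
[-0.973, 0.149, 0.009]
[-0.957, 0.234, 0.009]
```

Emit:
arm_command --plan '[{"dx":-0.84,"dy":-0.51,"wz":1},{"dx":-0.88,"dy":-0.44,"wz":1},{"dx":-0.92,"dy":-0.36,"wz":1},{"dx":-0.945,"dy":-0.28,"wz":1},{"dx":-0.97,"dy":-0.19,"wz":1},{"dx":-0.98,"dy":-0.11,"wz":1},{"dx":-0.985,"dy":-0.02,"wz":1},{"dx":-0.98,"dy":0.06,"wz":1},{"dx":-0.97,"dy":0.15,"wz":1},{"dx":-0.96,"dy":0.23,"wz":1}]'

```text
invalid input at $.plan[0]: expected keys wx, wy, wz, dx, dy, dz, fingers
```

```bash
python3 -c "
from plan import *
print(state()['tool_pos'])
plan((.50,.06,.30),73,10)"
```

```text
[0.18630276 0.62259827 0.30360341]
yaw now 163.34 turn -90.34 wz/row 1.807
[-1.155, -1.123, 0.009]
[-1.317, -0.927, 0.009]
[-1.446, -0.709, 0.009]
[-1.539, -0.473, 0.009]
[-1.594, -0.226, 0.009]
[-1.61, 0.027, 0.009]
[-1.586, 0.28, 0.009]
[-1.522, 0.525, 0.009]
[-1.421, 0.758, 0.009]
[-1.284, 0.972, 0.009]
```

Emit:
arm_command --plan '[{"dx":-0.84,"dy":-0.51,"dz":0,"wx":0,"wy":0,"wz":1,"fingers":-1},{"dx":-0.88,"dy":-0.44,"dz":0,"wx":0,"wy":0,"wz":1,"fingers":-1},{"dx":-0.92,"dy":-0.36,"dz":0,"wx":0,"wy":0,"wz":1,"fingers":-1},{"dx":-0.945,"dy":-0.28,"dz":0,"wx":0,"wy":0,"wz":1,"fingers":-1},{"dx":-0.97,"dy":-0.19,"dz":0,"wx":0,"wy":0,"wz":1,"fingers":-1},{"dx":-0.98,"dy":-0.11,"dz":0,"wx":0,"wy":0,"wz":1,"fingers":-1},{"dx":-0.985,"dy":-0.02,"dz":0,"wx":0,"wy":0,"wz":1,"fingers":-1},{"dx":-0.98,"dy":0.06,"dz":0,"wx":0,"wy":0,"wz":1,"fingers":-1},{"dx":-0.97,"dy":0.15,"dz":0,"wx":0,"wy":0,"wz":1,"fingers":-1},{"dx":-0.96,"dy":0.23,"dz":0,"wx":0,"wy":0,"wz":1,"fingers":-1}]'

```text
time_s: 1.5
tool_pos: [0.4506, 0.3288, 0.304]
eef_rot: [[-0.394, 0.919, 0.0], [0.919, 0.394, 0.0], [0.0, 0.0, -1.0]]
ft_force: [1.0, 0.7, 0.2]
width: 0.0853
grip_force: 0.0
```

```bash
python3 -c "
from plan import *
print(state()['tool_pos'],state()['time_s'])
plan((.50,.06,.30),73,10)"
```

```text
[0.45064672 0.32878181 0.3039511 ] 1.5
yaw now 113.18 turn -40.18 wz/row 0.804
[-0.666, -0.151, 0.01]
[-0.675, -0.104, 0.01]
[-0.681, -0.056, 0.01]
[-0.683, -0.009, 0.01]
[-0.682, 0.039, 0.01]
[-0.678, 0.087, 0.01]
[-0.67, 0.134, 0.01]
[-0.659, 0.181, 0.01]
[-0.645, 0.227, 0.01]
[-0.627, 0.271, 0.01]
```

Emit:
arm_command --plan '[{"dx":-0.666,"dy":-0.15,"dz":0,"wx":0,"wy":0,"wz":0.8,"fingers":-1},{"dx":-0.675,"dy":-0.1,"dz":0,"wx":0,"wy":0,"wz":0.8,"fingers":-1},{"dx":-0.68,"dy":-0.056,"dz":0,"wx":0,"wy":0,"wz":0.8,"fingers":-1},{"dx":-0.683,"dy":-0.01,"dz":0,"wx":0,"wy":0,"wz":0.8,"fingers":-1},{"dx":-0.68,"dy":0.04,"dz":0,"wx":0,"wy":0,"wz":0.8,"fingers":-1},{"dx":-0.678,"dy":0.087,"dz":0,"wx":0,"wy":0,"wz":0.8,"fingers":-1},{"dx":-0.67,"dy":0.134,"dz":0,"wx":0,"wy":0,"wz":0.8,"fingers":-1},{"dx":-0.66,"dy":0.18,"dz":0,"wx":0,"wy":0,"wz":0.8,"fingers":-1},{"dx":-0.645,"dy":0.227,"dz":0,"wx":0,"wy":0,"wz":0.8,"fingers":-1},{"dx":-0.627,"dy":0.27,"dz":0,"wx":0,"wy":0,"wz":0.8,"fingers":-1}]'

```text
time_s: 2.75
tool_pos: [0.5005, 0.0605, 0.3039]
eef_rot: [[0.289, 0.957, 0.0], [0.957, -0.289, 0.0], [0.0, 0.0, -1.0]]
ft_force: [0.3, -0.2, 0.6]
width: 0.0851
grip_force: 0.0
```

```bash
python3 -c "
from plan import *
from h import *
print(state()['tool_pos'],state()['time_s'])
c,f,T=cam('wrist');save(c,'w1');np.savez('w1.npz',d=c['depth'],im=c['color'],T=T,f=f,cx=c['cx'],cy=c['cy'])
plan((.50,-.19,.26),45,10)"
```

```text
[0.5005192  0.06048238 0.30392688] 2.75
yaw now 72.98 turn -27.98 wz/row 0.56
[-0.594, 0.179, 0.11]
[-0.585, 0.208, 0.11]
[-0.574, 0.236, 0.11]
[-0.562, 0.264, 0.11]
[-0.548, 0.291, 0.11]
[-0.533, 0.317, 0.11]
[-0.517, 0.343, 0.11]
[-0.5, 0.368, 0.11]
[-0.481, 0.392, 0.11]
[-0.462, 0.415, 0.11]
```

View pics/w1.png

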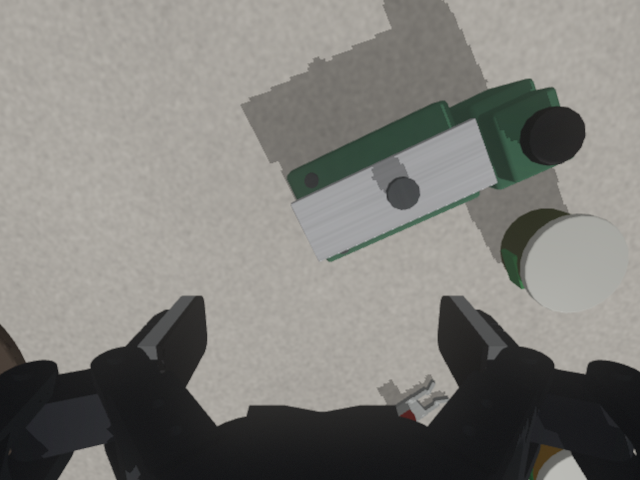

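The wrist view shows the hinge: the pin head at (403,193), the plate from (292,205) and (328,260) to (495,180), and the knob at (553,135). The clip is at the bottom, around (420,400).

Emit:
arm_command --plan '[{"dx":-0.594,"dy":0.18,"dz":0.1,"wx":0,"wy":0,"wz":0.56,"fingers":-1},{"dx":-0.585,"dy":0.21,"dz":0.1,"wx":0,"wy":0,"wz":0.56,"fingers":-1},{"dx":-0.574,"dy":0.236,"dz":0.1,"wx":0,"wy":0,"wz":0.56,"fingers":-1},{"dx":-0.56,"dy":0.264,"dz":0.1,"wx":0,"wy":0,"wz":0.56,"fingers":-1},{"dx":-0.548,"dy":0.29,"dz":0.1,"wx":0,"wy":0,"wz":0.56,"fingers":-1},{"dx":-0.533,"dy":0.317,"dz":0.1,"wx":0,"wy":0,"wz":0.56,"fingers":-1},{"dx":-0.517,"dy":0.343,"dz":0.1,"wx":0,"wy":0,"wz":0.56,"fingers":-1},{"dx":-0.5,"dy":0.368,"dz":0.1,"wx":0,"wy":0,"wz":0.56,"fingers":-1},{"dx":-0.48,"dy":0.392,"dz":0.1,"wx":0,"wy":0,"wz":0.56,"fingers":-1},{"dx":-0.46,"dy":0.415,"dz":0.1,"wx":0,"wy":0,"wz":0.56,"fingers":-1}]'

```text
time_s: 4.05
tool_pos: [0.501, -0.1875, 0.2638]
eef_rot: [[0.704, 0.71, 0.0], [0.71, -0.704, 0.0], [0.0, 0.0, -1.0]]
ft_force: [-0.9, -0.1, 0.7]
width: 0.0853
grip_force: 0.0
```

```bash
cat > hinge.py <<'E'
from h import *
def hinge(c,f,T):
    vv,uu=np.mgrid[0:480,0:640];W=pts(c,f,T,uu,vv);im=c["color"].astype(int);s=im.sum(2)
    near=(np.hypot(W[...,0]-.562,W[...,1]-.066)<.12)
    m=near&(s>380)&(W[...,2]>.06)&(W[...,2]<.09);m=cv2.morphologyEx(m.astype(np.uint8),cv2.MORPH_OPEN,np.ones((3,3)))>0
    zp=np.median(W[m][:,2]);v,u=np.nonzero(m);Q=onplane(c,f,T,u,v,zp)[:,:2]*1000
    print("plate z",zp.round(4),cv2.minAreaRect(Q.astype(np.float32)))
    k=near&(W[...,2]>zp+.012)&(W[...,2]<zp+.025)&(np.hypot(W[...,0]-.562,W[...,1]-.066)<.025)
    v,u=np.nonzero(k);zt=np.median(W[k][:,2]);Q=(onplane(c,f,T,u,v,zt)[:,:2]*1000).astype(np.float32)
    print("head z",zt.round(4),"circle",cv2.minEnclosingCircle(Q),"mean",Q.mean(0))
E
python3 - <<'E'
from hinge import *
d=np.load("w1.npz");hinge(dict(depth=d["d"],color=d["im"],cx=float(d["cx"]),cy=float(d["cy"])),float(d["f"]),d["T"])
c,f,T=cam("wrist");save(c,"w2")
E
```

```text
plate z 0.0802 ((558.326171875, 64.77932739257812), (149.69403076171875, 51.25153732299805), 8.013053894042969)
head z 0.0971 circle ((562.9669189453125, 66.37081909179688), 12.172747611999512) mean [562.88763  66.30753]
```

View pics/w2.png

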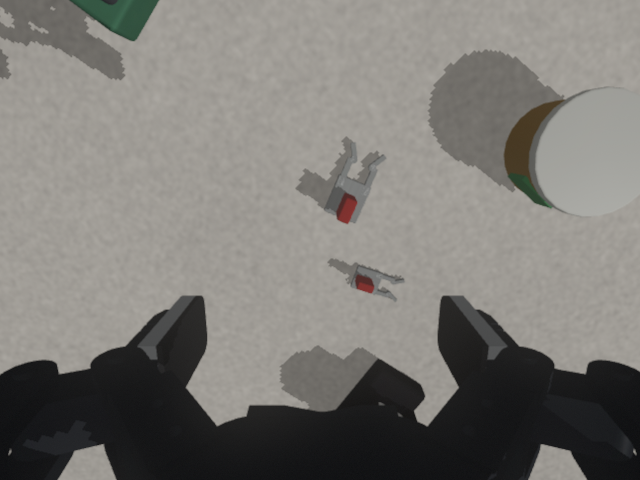

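The wrist view shows the larger clip with its red tab at (346,208) and jaw tips at (348,145) and (377,158). The decoy is at (370,283).

```bash
cat > clip.py <<'E'
from h import *
def clip(box):
    c,f,T=cam("wrist");im=c["color"].astype(int)
    vv,uu=np.mgrid[0:480,0:640];W=pts(c,f,T,uu,vv)
    b=np.zeros((480,640),bool);b[box[1]:box[3],box[0]:box[2]]=1
    red=b&(im[...,0]>im[...,1]+50)&(im[...,0]>im[...,2]+50)
    top=red&(W[...,2]>.0315)
    v,u=np.nonzero(top);Q=onplane(c,f,T,u,v,.034)[:,:2]*1000
    print("tabtop n",len(Q),"z",np.median(W[top][:,2]).round(4),Q.mean(0).round(1),cv2.minAreaRect(Q.astype(np.float32)))
    st=b&~red&(W[...,2]>.0035)&(W[...,2]<.009)
    v,u=np.nonzero(st);S=onplane(c,f,T,u,v,.006)[:,:2]*1000
    print("steel n",len(S),"z",np.median(W[st][:,2]).round(4),cv2.minAreaRect(S.astype(np.float32)))
    cen=Q.mean(0);d=S-cen;ax=np.linalg.svd(S-S.mean(0))[2][0];ax*=np.sign(ax@(S.mean(0)-cen))
    print("svd yaw",np.degrees(np.arctan2(ax[1],ax[0])),"range along",(d@ax).min(),(d@ax).max(),"across",(d@[-ax[1],ax[0]]).min(),(d@[-ax[1],ax[0]]).max())
E
python3 -c "
from clip import clip
clip((305,125,400,232))"
```

```text
tabtop n 269 z 0.0338 [ 520.3 -197. ] ((520.2222290039062, -197.12632751464844), (19.11431121826172, 8.785816192626953), 22.68509864807129)
steel n 1446 z 0.0057 ((537.7542114257812, -189.63369750976562), (62.506961822509766, 31.592266082763672), 23.334884643554688)
svd yaw 17.667983586438304 range along -13.231750905105285 51.27940243404235 across -15.296488496294604 20.45101677666243
```

```bash
python3 -c "
from plan import *
plan((.5203,-.1971,.15),23.1,10)"
```

```text
yaw now 45.19 turn -22.09 wz/row 0.442
[0.019, 0.049, 0.284]
[0.02, 0.049, 0.284]
[0.022, 0.048, 0.284]
[0.024, 0.047, 0.284]
[0.026, 0.046, 0.284]
[0.028, 0.045, 0.284]
[0.029, 0.044, 0.284]
[0.031, 0.043, 0.284]
[0.033, 0.041, 0.284]
[0.034, 0.04, 0.284]
```

Emit:
arm_command --plan '[{"dx":0.02,"dy":0.049,"dz":0.284,"wx":0,"wy":0,"wz":0.442,"fingers":-1},{"dx":0.02,"dy":0.049,"dz":0.284,"wx":0,"wy":0,"wz":0.442,"fingers":-1},{"dx":0.022,"dy":0.048,"dz":0.284,"wx":0,"wy":0,"wz":0.442,"fingers":-1},{"dx":0.024,"dy":0.047,"dz":0.284,"wx":0,"wy":0,"wz":0.442,"fingers":-1},{"dx":0.026,"dy":0.046,"dz":0.284,"wx":0,"wy":0,"wz":0.442,"fingers":-0.5},{"dx":0.028,"dy":0.045,"dz":0.284,"wx":0,"wy":0,"wz":0.442,"fingers":0},{"dx":0.03,"dy":0.044,"dz":0.284,"wx":0,"wy":0,"wz":0.442,"fingers":0},{"dx":0.031,"dy":0.043,"dz":0.284,"wx":0,"wy":0,"wz":0.442,"fingers":0},{"dx":0.033,"dy":0.041,"dz":0.284,"wx":0,"wy":0,"wz":0.442,"fingers":0},{"dx":0.034,"dy":0.04,"dz":0.284,"wx":0,"wy":0,"wz":0.442,"fingers":0}]'

```text
time_s: 5.4
tool_pos: [0.5205, -0.1947, 0.1501]
eef_rot: [[0.919, 0.394, -0.0], [0.394, -0.919, 0.0], [0.0, -0.0, -1.0]]
ft_force: [-0.2, -0.9, -0.6]
width: 0.0426
grip_force: 0.0
```

```bash
python3 -c "
from h import *
c,f,T=cam('wrist');save(c,'w3')
W=np.array([.5203,-.1971,.034,1]);p=np.linalg.inv(T)@W;print(p[0]/p[2]*f+c['cx'],p[1]/p[2]*f+c['cy'])"
```

```text
324.3938483563634 268.62036609501956
```

View pics/w3.png

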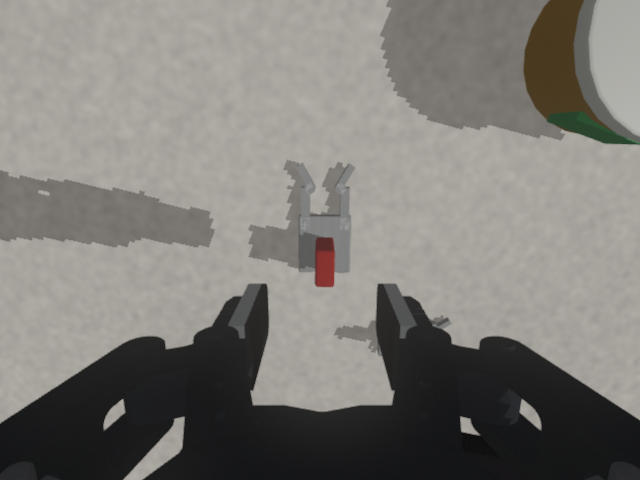

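The clip is now upright in the image: red tab top around (325,262), jaw tips at (293,163) and (347,168). The decoy is behind the right finger, around (410,335).

```bash
python3 -c "
from clip import *
clip((295,155,365,290))
s=state();print(s['tool_pos'])
from plan import plan
plan((.5203,-.1971,.083),23.1,10)"
```

```text
tabtop n 658 z 0.0337 [ 520.8 -197.2] ((520.7144165039062, -197.23068237304688), (19.238304138183594, 8.681507110595703), 23.071577072143555)
steel n 3265 z 0.0058 ((538.4176025390625, -189.52346801757812), (61.96305847167969, 31.478111267089844), 23.072542190551758)
svd yaw 22.07825000936473 range along -12.043122475036862 50.393771173610176 across -14.789334435950753 16.693401022890303
[ 0.52010901 -0.19453781  0.1494749 ]
yaw now 23.27 turn -0.17 wz/row 0.003
[-0.002, 0.006, 0.166]
[-0.002, 0.006, 0.166]
[-0.002, 0.006, 0.166]
[-0.002, 0.006, 0.166]
[-0.002, 0.006, 0.166]
[-0.002, 0.006, 0.166]
[-0.002, 0.006, 0.166]
[-0.002, 0.006, 0.166]
[-0.002, 0.006, 0.166]
[-0.002, 0.006, 0.166]
```

Emit:
arm_command --plan '[{"dx":0,"dy":0.01,"dz":0.2,"wx":0,"wy":0,"wz":0,"fingers":0},{"dx":0,"dy":0.01,"dz":0.2,"wx":0,"wy":0,"wz":0,"fingers":0},{"dx":0,"dy":0.01,"dz":0.2,"wx":0,"wy":0,"wz":0,"fingers":0},{"dx":0,"dy":0.01,"dz":0.2,"wx":0,"wy":0,"wz":0,"fingers":0},{"dx":0,"dy":0.01,"dz":0.2,"wx":0,"wy":0,"wz":0,"fingers":0},{"dx":0,"dy":0.01,"dz":0.2,"wx":0,"wy":0,"wz":0,"fingers":0},{"dx":0,"dy":0,"dz":0.2,"wx":0,"wy":0,"wz":0,"fingers":0},{"dx":0,"dy":0,"dz":0.16,"wx":0,"wy":0,"wz":0,"fingers":0},{"dx":0,"dy":0,"dz":0.1,"wx":0,"wy":0,"wz":0,"fingers":0},{"dx":0,"dy":0,"dz":0,"wx":0,"wy":0,"wz":0,"fingers":0}]'

```text
time_s: 6.75
tool_pos: [0.5212, -0.1975, 0.0836]
eef_rot: [[0.919, 0.395, -0.0], [0.395, -0.919, 0.0], [-0.0, -0.0, -1.0]]
ft_force: [-0.3, -1.1, 0.2]
width: 0.0428
grip_force: 0.0
```

Emit:
arm_command --plan '[{"dx":0,"dy":0,"dz":0,"wx":0,"wy":0,"wz":0,"fingers":1},{"dx":0,"dy":0,"dz":0,"wx":0,"wy":0,"wz":0,"fingers":1},{"dx":0,"dy":0,"dz":0,"wx":0,"wy":0,"wz":0,"fingers":1},{"dx":0,"dy":0,"dz":0,"wx":0,"wy":0,"wz":0,"fingers":1},{"dx":0,"dy":0,"dz":0,"wx":0,"wy":0,"wz":0,"fingers":1},{"dx":0,"dy":0,"dz":0,"wx":0,"wy":0,"wz":0,"fingers":1},{"dx":0,"dy":0,"dz":0,"wx":0,"wy":0,"wz":0,"fingers":1},{"dx":0,"dy":0,"dz":0,"wx":0,"wy":0,"wz":0,"fingers":1},{"dx":0,"dy":0,"dz":0,"wx":0,"wy":0,"wz":0,"fingers":1},{"dx":0,"dy":0,"dz":0,"wx":0,"wy":0,"wz":0,"fingers":1}]' --squeeze 80

```text
time_s: 8.0
tool_pos: [0.5215, -0.1976, 0.0844]
eef_rot: [[0.919, 0.395, 0.001], [0.395, -0.919, -0.0], [0.0, 0.0, -1.0]]
ft_force: [-1.3, 0.3, 5.2]
width: 0.0082
grip_force: 78.6
```

```bash
python3 -c "
from plan import *
plan((.53,-.18,.205),18,10)"
```

```text
yaw now 23.24 turn -5.24 wz/row 0.105
[0.037, -0.032, -0.302]
[0.037, -0.032, -0.302]
[0.036, -0.033, -0.302]
[0.036, -0.033, -0.302]
[0.036, -0.033, -0.302]
[0.035, -0.034, -0.302]
[0.035, -0.034, -0.302]
[0.035, -0.034, -0.302]
[0.034, -0.035, -0.302]
[0.034, -0.035, -0.302]
```

Emit:
arm_command --plan '[{"dx":0,"dy":0,"dz":-0.1,"wx":0,"wy":0,"wz":0,"fingers":1},{"dx":0,"dy":0,"dz":-0.2,"wx":0,"wy":0,"wz":0,"fingers":1},{"dx":0,"dy":0,"dz":-0.35,"wx":0,"wy":0,"wz":0,"fingers":1},{"dx":0,"dy":0,"dz":-0.4,"wx":0,"wy":0,"wz":0,"fingers":1},{"dx":0,"dy":0,"dz":-0.4,"wx":0,"wy":0,"wz":0,"fingers":1},{"dx":0,"dy":0,"dz":-0.4,"wx":0,"wy":0,"wz":0,"fingers":1},{"dx":0,"dy":0,"dz":-0.4,"wx":0,"wy":0,"wz":0,"fingers":1},{"dx":0,"dy":0,"dz":-0.4,"wx":0,"wy":0,"wz":0,"fingers":1},{"dx":0,"dy":0,"dz":-0.3,"wx":0,"wy":0,"wz":0,"fingers":1},{"dx":0,"dy":0,"dz":-0.1,"wx":0,"wy":0,"wz":0,"fingers":1}]'

```text
time_s: 9.25
tool_pos: [0.5216, -0.1976, 0.2068]
eef_rot: [[0.919, 0.395, 0.001], [0.395, -0.919, -0.0], [0.001, 0.001, -1.0]]
ft_force: [0.7, -0.3, -1.2]
width: 0.0083
grip_force: 78.0
```

```bash
python3 -c "
from h import *
c,f,T=cam('wrist');save(c,'w4')
from plan import *
plan((.4943,.0567,.205),8,10)"
```

```text
yaw now 23.24 turn -15.24 wz/row 0.305
[0.188, -0.611, 0.004]
[0.172, -0.616, 0.004]
[0.156, -0.62, 0.004]
[0.139, -0.624, 0.004]
[0.122, -0.628, 0.004]
[0.106, -0.631, 0.004]
[0.089, -0.633, 0.004]
[0.072, -0.635, 0.004]
[0.055, -0.637, 0.004]
[0.038, -0.638, 0.004]
```

View pics/w4.png

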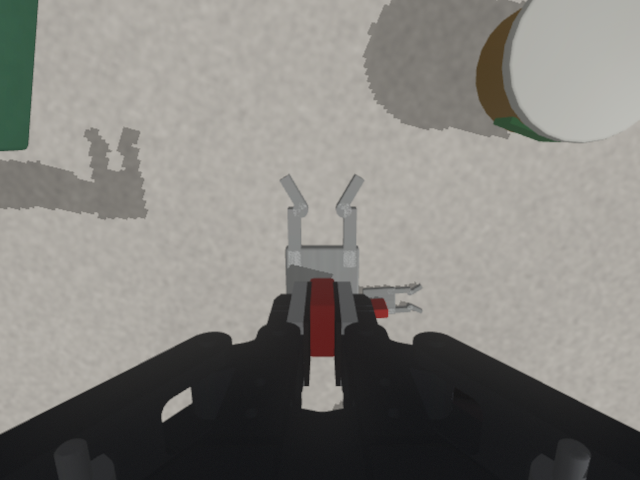

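The clip is held straight between the pads, with jaw tips at (285,178) and (360,178) and the tab centred at u=322. The decoy stays on the table at (385,300).

Emit:
arm_command --plan '[{"dx":0.188,"dy":-0.611,"dz":0,"wx":0,"wy":0,"wz":0.305,"fingers":1},{"dx":0.172,"dy":-0.616,"dz":0,"wx":0,"wy":0,"wz":0.305,"fingers":1},{"dx":0.156,"dy":-0.62,"dz":0,"wx":0,"wy":0,"wz":0.305,"fingers":1},{"dx":0.139,"dy":-0.624,"dz":0,"wx":0,"wy":0,"wz":0.305,"fingers":1},{"dx":0.122,"dy":-0.628,"dz":0,"wx":0,"wy":0,"wz":0.305,"fingers":1},{"dx":0.106,"dy":-0.631,"dz":0,"wx":0,"wy":0,"wz":0.305,"fingers":1},{"dx":0.089,"dy":-0.633,"dz":0,"wx":0,"wy":0,"wz":0.305,"fingers":1},{"dx":0.072,"dy":-0.635,"dz":0,"wx":0,"wy":0,"wz":0.305,"fingers":1},{"dx":0.055,"dy":-0.637,"dz":0,"wx":0,"wy":0,"wz":0.305,"fingers":1},{"dx":0.038,"dy":-0.638,"dz":0,"wx":0,"wy":0,"wz":0.305,"fingers":1}]'

```text
time_s: 10.55
tool_pos: [0.4938, 0.0576, 0.2054]
eef_rot: [[0.99, 0.138, -0.001], [0.138, -0.99, -0.0], [-0.001, -0.0, -1.0]]
ft_force: [0.5, 0.1, -0.1]
width: 0.0084
grip_force: 78.0
```

```bash
cat > jaws.py <<'E'
from hinge import *
def go(n):
    s=state();c,f,T=cam("wrist");save(c,n);hinge(c,f,T)
    p=np.array(s["tool_pos"]);R=np.array(s["eef_rot"]);print("tcp",p.round(4),"yaw",np.degrees(np.arctan2(R[1,0],R[0,0])).round(2),"ft",np.round(s["ft_force"],2),"tilt",R[:,2].round(4))
    vv,uu=np.mgrid[0:480,0:640];L=(pts(c,f,T,uu,vv)-p)@R  # tool coords
    m=(abs(L[...,2]-.0785)<.006)&(L[...,0]>.010)&(L[...,0]<.06)&(abs(L[...,1])<.03)
    q=L[m]*1000;print("clip in tool: n",m.sum(),"x",q[:,0].min(),q[:,0].max(),"y",q[:,1].min(),q[:,1].max(),"topz med",np.median(q[:,2]))
    for a in(15,25,40):
        k=q[abs(q[:,0]-a)<2];print(a,k[:,1].min() if len(k) else 0,k[:,1].max() if len(k) else 0, np.median(k[:,2]) if len(k) else 0)
E
python3 -c "
from jaws import go;go('w5')"
```

```text
plate z 0.0802 ((550.47802734375, 63.59133529663086), (132.15402221679688, 51.74895095825195), 7.974786281585693)
head z 0.0972 circle ((563.7447509765625, 65.68434143066406), 11.824784278869629) mean [563.8988   65.77263]
tcp [0.4938 0.0576 0.2054] yaw 7.93 ft [ 0.53  0.12 -0.06] tilt [-9.e-04 -0.e+00 -1.e+00]
clip in tool: n 4197 x 10.004825952362964 50.345568180145044 y -15.383270237274244 16.79427900533707 topz med 78.66853028147548
15 -14.024857116264164 15.720469763015405 78.59338242624324
25 -12.583726877190259 14.296056683200828 78.60380227881743
40 -11.728391021153934 13.49244502378664 78.75841371534028
```

View pics/w5.png

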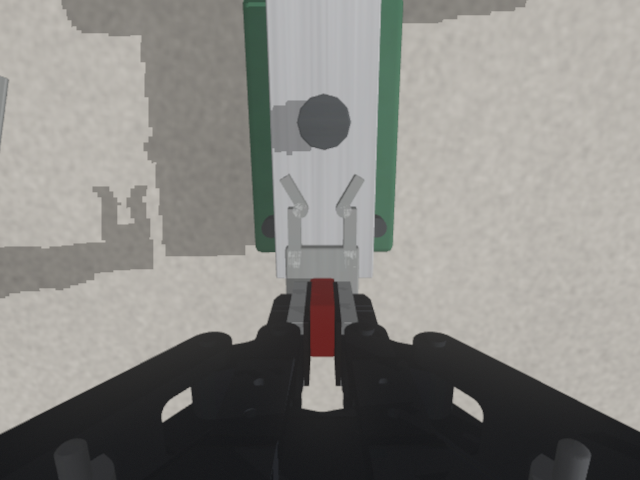

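The clip is over the plate: head at (323,122), jaws at (285,178) and (360,178), plate edges at u≈270 and 375, so it is nearly centred. Next I descend most of the way.

Emit:
arm_command --plan '[{"dx":0,"dy":0.02,"dz":0.1,"wx":0,"wy":0,"wz":0,"fingers":1},{"dx":0,"dy":0,"dz":0.15,"wx":0,"wy":0,"wz":0,"fingers":1},{"dx":0,"dy":0,"dz":0.15,"wx":0,"wy":0,"wz":0,"fingers":1},{"dx":0,"dy":0,"dz":0.15,"wx":0,"wy":0,"wz":0,"fingers":1},{"dx":0,"dy":0,"dz":0.15,"wx":0,"wy":0,"wz":0,"fingers":1},{"dx":0,"dy":0,"dz":0.1,"wx":0,"wy":0,"wz":0,"fingers":1},{"dx":0,"dy":0,"dz":0.05,"wx":0,"wy":0,"wz":0,"fingers":1},{"dx":0,"dy":0,"dz":0.05,"wx":0,"wy":0,"wz":0,"fingers":1},{"dx":0,"dy":0,"dz":0,"wx":0,"wy":0,"wz":0,"fingers":1},{"dx":0,"dy":0,"dz":0,"wx":0,"wy":0,"wz":0,"fingers":1}]'

```text
time_s: 11.85
tool_pos: [0.4943, 0.056, 0.17]
eef_rot: [[0.99, 0.139, 0.0], [0.139, -0.99, -0.0], [0.0, 0.0, -1.0]]
ft_force: [-0.2, 0.9, -0.9]
width: 0.0083
grip_force: 78.1
```

```bash
python3 -c "
from jaws import go;go('w6')"
```

```text
plate z 0.0802 ((545.5255126953125, 62.916587829589844), (122.02753448486328, 51.66549301147461), 7.993221759796143)
head z 0.0972 circle ((556.1390991210938, 64.7231216430664), 19.43634033203125) mean [563.7813   65.72712]
tcp [0.4943 0.056  0.17  ] yaw 7.99 ft [-0.22  0.95 -0.86] tilt [ 1.e-04 -0.e+00 -1.e+00]
clip in tool: n 4281 x 10.003053692881105 59.99877336055242 y -15.456571900110303 16.762522658507795 topz med 78.62501672680408
15 -14.037919474104832 15.780650414890063 78.57196004331438
25 -12.58324166562619 14.209157675055648 78.57417978025897
40 -11.722333337568708 13.122070208076998 78.63077774322974
```

Emit:
arm_command --plan '[{"dx":0,"dy":-0.013,"dz":0.02,"wx":0,"wy":0,"wz":0,"fingers":1},{"dx":0,"dy":0,"dz":0.02,"wx":0,"wy":0,"wz":0,"fingers":1},{"dx":0,"dy":0,"dz":0.02,"wx":0,"wy":0,"wz":0,"fingers":1},{"dx":0,"dy":0,"dz":0.02,"wx":0,"wy":0,"wz":0,"fingers":1},{"dx":0,"dy":0,"dz":0.02,"wx":0,"wy":0,"wz":0,"fingers":1},{"dx":0,"dy":0,"dz":0,"wx":0,"wy":0,"wz":0,"fingers":1},{"dx":0,"dy":0,"dz":0,"wx":0,"wy":0,"wz":0,"fingers":1},{"dx":0,"dy":0,"dz":0,"wx":0,"wy":0,"wz":0,"fingers":1},{"dx":0,"dy":0,"dz":0,"wx":0,"wy":0,"wz":0,"fingers":1},{"dx":0,"dy":0,"dz":0,"wx":0,"wy":0,"wz":0,"fingers":1}]'

```text
time_s: 13.15
tool_pos: [0.4942, 0.0565, 0.1659]
eef_rot: [[0.99, 0.139, 0.0], [0.139, -0.99, -0.0], [0.0, 0.0, -1.0]]
ft_force: [-0.0, -0.3, -1.1]
width: 0.0084
grip_force: 78.1
```

Emit:
arm_command --plan '[{"dx":0,"dy":0,"dz":0.01,"wx":0,"wy":0,"wz":0,"fingers":1},{"dx":0,"dy":0,"dz":0,"wx":0,"wy":0,"wz":0,"fingers":1},{"dx":0,"dy":0,"dz":0.01,"wx":0,"wy":0,"wz":0,"fingers":1},{"dx":0,"dy":0,"dz":0,"wx":0,"wy":0,"wz":0,"fingers":1},{"dx":0,"dy":0,"dz":0,"wx":0,"wy":0,"wz":0,"fingers":1},{"dx":0,"dy":0,"dz":0,"wx":0,"wy":0,"wz":0,"fingers":1},{"dx":0,"dy":0,"dz":0,"wx":0,"wy":0,"wz":0,"fingers":1},{"dx":0,"dy":0,"dz":0,"wx":0,"wy":0,"wz":0,"fingers":1},{"dx":0,"dy":0,"dz":0,"wx":0,"wy":0,"wz":0,"fingers":1},{"dx":0,"dy":0,"dz":0,"wx":0,"wy":0,"wz":0,"fingers":1}]'

```text
time_s: 14.4
tool_pos: [0.4942, 0.0565, 0.1651]
eef_rot: [[0.99, 0.139, -0.0], [0.139, -0.99, -0.0], [-0.0, 0.0, -1.0]]
ft_force: [0.4, 0.5, -0.9]
width: 0.0084
grip_force: 78.1
```

Emit:
arm_command --plan '[{"dx":0,"dy":0,"dz":0.01,"wx":0,"wy":0,"wz":0,"fingers":1},{"dx":0,"dy":0,"dz":0,"wx":0,"wy":0,"wz":0,"fingers":1},{"dx":0,"dy":0,"dz":0.01,"wx":0,"wy":0,"wz":0,"fingers":1},{"dx":0,"dy":0,"dz":0,"wx":0,"wy":0,"wz":0,"fingers":1},{"dx":0,"dy":0,"dz":0,"wx":0,"wy":0,"wz":0,"fingers":1},{"dx":0,"dy":0,"dz":0,"wx":0,"wy":0,"wz":0,"fingers":1},{"dx":0,"dy":0,"dz":0,"wx":0,"wy":0,"wz":0,"fingers":1},{"dx":0,"dy":0,"dz":0,"wx":0,"wy":0,"wz":0,"fingers":1},{"dx":0,"dy":0,"dz":0,"wx":0,"wy":0,"wz":0,"fingers":1},{"dx":0,"dy":0,"dz":0,"wx":0,"wy":0,"wz":0,"fingers":1}]'

```text
time_s: 15.65
tool_pos: [0.4942, 0.0565, 0.1645]
eef_rot: [[0.99, 0.139, 0.0], [0.139, -0.99, -0.0], [0.0, 0.0, -1.0]]
ft_force: [-2.3, 0.6, 6.2]
width: 0.0084
grip_force: 78.8
```

Contact came at TCP z 0.1645 with about 7 N. I back off 0.8 mm and advance freely to just before the jaws meet the pin.

Emit:
arm_command --plan '[{"dx":0,"dy":0,"dz":-0.02,"wx":0,"wy":0,"wz":0,"fingers":1},{"dx":0,"dy":0,"dz":0,"wx":0,"wy":0,"wz":0,"fingers":1},{"dx":0.09,"dy":0,"dz":0,"wx":0,"wy":0,"wz":0,"fingers":1},{"dx":0.09,"dy":0,"dz":0,"wx":0,"wy":0,"wz":0,"fingers":1},{"dx":0.09,"dy":0,"dz":0,"wx":0,"wy":0,"wz":0,"fingers":1},{"dx":0.09,"dy":0,"dz":0,"wx":0,"wy":0,"wz":0,"fingers":1},{"dx":0.09,"dy":0,"dz":0,"wx":0,"wy":0,"wz":0,"fingers":1},{"dx":0.08,"dy":0,"dz":0,"wx":0,"wy":0,"wz":0,"fingers":1},{"dx":0,"dy":0,"dz":0,"wx":0,"wy":0,"wz":0,"fingers":1},{"dx":0,"dy":0,"dz":0,"wx":0,"wy":0,"wz":0,"fingers":1}]'

```text
time_s: 16.9
tool_pos: [0.515, 0.0594, 0.1651]
eef_rot: [[0.99, 0.139, -0.0], [0.139, -0.99, -0.0], [-0.0, -0.0, -1.0]]
ft_force: [-0.7, 0.7, -0.8]
width: 0.0085
grip_force: 78.3
```

```bash
python3 -c "
from jaws import go;go('w7')"
```

```text
plate z 0.0803 ((562.6686401367188, 65.52529907226562), (126.48040771484375, 51.53780746459961), 8.195883750915527)
head z 0.0972 circle ((563.942138671875, 65.77140808105469), 11.881948471069336) mean [564.0916    65.765656]
tcp [0.515  0.0594 0.1651] yaw 7.99 ft [-0.74  0.73 -0.78] tilt [-2.e-04 -0.e+00 -1.e+00]
clip in tool: n 6225 x 10.00178827062165 59.99324484889139 y -25.078140409641595 26.291751785971375 topz med 79.30448827636957
15 -24.891001377160276 26.243547810938296 78.68253922085133
25 -24.041667835093243 26.045467955396614 81.98076922509105
40 -25.042302801444652 26.06765903831429 83.91567918818784
```

View pics/w7.png

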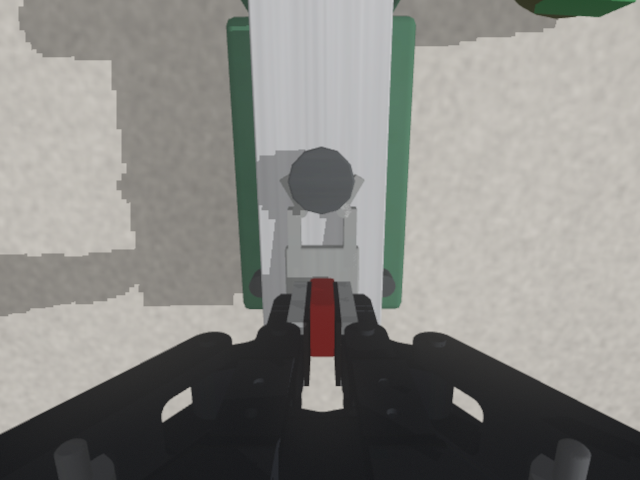

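The jaw mouth has reached the head, which is centred between the flares at (322,181); jaw bars are at u=294 and u=350. I now push gently.

Emit:
arm_command --plan '[{"dx":0.025,"dy":0,"dz":0,"wx":0,"wy":0,"wz":0,"fingers":1},{"dx":0.025,"dy":0,"dz":0,"wx":0,"wy":0,"wz":0,"fingers":1},{"dx":0.025,"dy":0,"dz":0,"wx":0,"wy":0,"wz":0,"fingers":1},{"dx":0.025,"dy":0,"dz":0,"wx":0,"wy":0,"wz":0,"fingers":1},{"dx":0.025,"dy":0,"dz":0,"wx":0,"wy":0,"wz":0,"fingers":1},{"dx":0.025,"dy":0,"dz":0,"wx":0,"wy":0,"wz":0,"fingers":1},{"dx":0.025,"dy":0,"dz":0,"wx":0,"wy":0,"wz":0,"fingers":1},{"dx":0,"dy":0,"dz":0,"wx":0,"wy":0,"wz":0,"fingers":1},{"dx":0,"dy":0,"dz":0,"wx":0,"wy":0,"wz":0,"fingers":1},{"dx":0,"dy":0,"dz":0,"wx":0,"wy":0,"wz":0,"fingers":1}]'

```text
time_s: 18.2
tool_pos: [0.5214, 0.0604, 0.1649]
eef_rot: [[0.99, 0.139, -0.002], [0.139, -0.99, -0.0], [-0.002, -0.0, -1.0]]
ft_force: [-5.3, 0.8, 0.6]
width: 0.0079
grip_force: 78.1
```

Emit:
arm_command --plan '[{"dx":0.0125,"dy":0,"dz":0,"wx":0,"wy":0,"wz":0,"fingers":1},{"dx":0.0125,"dy":0,"dz":0,"wx":0,"wy":0,"wz":0,"fingers":1},{"dx":0.0125,"dy":0,"dz":0,"wx":0,"wy":0,"wz":0,"fingers":1},{"dx":0.0125,"dy":0,"dz":0,"wx":0,"wy":0,"wz":0,"fingers":1},{"dx":0.0125,"dy":0,"dz":0,"wx":0,"wy":0,"wz":0,"fingers":1},{"dx":0.0125,"dy":0,"dz":0,"wx":0,"wy":0,"wz":0,"fingers":1},{"dx":0,"dy":0,"dz":0,"wx":0,"wy":0,"wz":0,"fingers":1},{"dx":0,"dy":0,"dz":0,"wx":0,"wy":0,"wz":0,"fingers":1},{"dx":0,"dy":0,"dz":0,"wx":0,"wy":0,"wz":0,"fingers":1},{"dx":0,"dy":0,"dz":0,"wx":0,"wy":0,"wz":0,"fingers":1}]'

```text
time_s: 19.45
tool_pos: [0.5238, 0.0608, 0.1648]
eef_rot: [[0.99, 0.139, -0.003], [0.139, -0.99, -0.0], [-0.003, -0.0, -1.0]]
ft_force: [-7.8, -0.4, 2.4]
width: 0.0085
grip_force: 78.4
```

Emit:
arm_command --plan '[{"dx":0.0125,"dy":0,"dz":0,"wx":0,"wy":0,"wz":0,"fingers":1},{"dx":0.0125,"dy":0,"dz":0,"wx":0,"wy":0,"wz":0,"fingers":1},{"dx":0.0125,"dy":0,"dz":0,"wx":0,"wy":0,"wz":0,"fingers":1},{"dx":0.0125,"dy":0,"dz":0,"wx":0,"wy":0,"wz":0,"fingers":1},{"dx":0.0125,"dy":0,"dz":0,"wx":0,"wy":0,"wz":0,"fingers":1},{"dx":0.0125,"dy":0,"dz":0,"wx":0,"wy":0,"wz":0,"fingers":1},{"dx":0,"dy":0,"dz":0,"wx":0,"wy":0,"wz":0,"fingers":1},{"dx":0,"dy":0,"dz":0,"wx":0,"wy":0,"wz":0,"fingers":1},{"dx":0,"dy":0,"dz":0,"wx":0,"wy":0,"wz":0,"fingers":1},{"dx":0,"dy":0,"dz":0,"wx":0,"wy":0,"wz":0,"fingers":1}]'

```text
time_s: 20.7
tool_pos: [0.5283, 0.0613, 0.1652]
eef_rot: [[0.99, 0.139, 0.001], [0.139, -0.99, 0.0], [0.001, 0.0, -1.0]]
ft_force: [-0.5, 0.9, -2.2]
width: 0.0084
grip_force: 78.0
```

Emit:
arm_command --plan '[{"dx":0.0125,"dy":0,"dz":0,"wx":0,"wy":0,"wz":0,"fingers":1},{"dx":0.0125,"dy":0,"dz":0,"wx":0,"wy":0,"wz":0,"fingers":1},{"dx":0.0125,"dy":0,"dz":0,"wx":0,"wy":0,"wz":0,"fingers":1},{"dx":0.0125,"dy":0,"dz":0,"wx":0,"wy":0,"wz":0,"fingers":1},{"dx":0.0125,"dy":0,"dz":0,"wx":0,"wy":0,"wz":0,"fingers":1},{"dx":0.0125,"dy":0,"dz":0,"wx":0,"wy":0,"wz":0,"fingers":1},{"dx":0.0125,"dy":0,"dz":0,"wx":0,"wy":0,"wz":0,"fingers":1},{"dx":0,"dy":0,"dz":0,"wx":0,"wy":0,"wz":0,"fingers":1},{"dx":0,"dy":0,"dz":0,"wx":0,"wy":0,"wz":0,"fingers":1},{"dx":0,"dy":0,"dz":0,"wx":0,"wy":0,"wz":0,"fingers":1}]'

```text
time_s: 21.95
tool_pos: [0.5317, 0.0618, 0.1652]
eef_rot: [[0.99, 0.139, 0.001], [0.139, -0.99, 0.0], [0.001, 0.0, -1.0]]
ft_force: [4.1, 1.2, -0.4]
width: 0.0083
grip_force: 78.1
```

Emit:
arm_command --plan '[{"dx":0.0125,"dy":0,"dz":0,"wx":0,"wy":0,"wz":0,"fingers":1},{"dx":0.0125,"dy":0,"dz":0,"wx":0,"wy":0,"wz":0,"fingers":1},{"dx":0.0125,"dy":0,"dz":0,"wx":0,"wy":0,"wz":0,"fingers":1},{"dx":0.0125,"dy":0,"dz":0,"wx":0,"wy":0,"wz":0,"fingers":1},{"dx":0,"dy":0,"dz":0,"wx":0,"wy":0,"wz":0,"fingers":1},{"dx":0,"dy":0,"dz":0,"wx":0,"wy":0,"wz":0,"fingers":1},{"dx":0,"dy":0,"dz":0,"wx":0,"wy":0,"wz":0,"fingers":1},{"dx":0,"dy":0,"dz":0,"wx":0,"wy":0,"wz":0,"fingers":1},{"dx":0,"dy":0,"dz":0,"wx":0,"wy":0,"wz":0,"fingers":1},{"dx":0,"dy":0,"dz":0,"wx":0,"wy":0,"wz":0,"fingers":1}]'

```text
time_s: 23.2
tool_pos: [0.5335, 0.062, 0.1651]
eef_rot: [[0.99, 0.139, 0.0], [0.139, -0.99, -0.0], [0.0, 0.0, -1.0]]
ft_force: [2.1, 0.7, -1.4]
width: 0.0081
grip_force: 78.1
```

Another 0.5 mm at a time toward the stop.

Emit:
arm_command --plan '[{"dx":0.01,"dy":0,"dz":0,"wx":0,"wy":0,"wz":0,"fingers":1},{"dx":0,"dy":0,"dz":0,"wx":0,"wy":0,"wz":0,"fingers":1},{"dx":0.01,"dy":0,"dz":0,"wx":0,"wy":0,"wz":0,"fingers":1},{"dx":0,"dy":0,"dz":0,"wx":0,"wy":0,"wz":0,"fingers":1},{"dx":0,"dy":0,"dz":0,"wx":0,"wy":0,"wz":0,"fingers":1},{"dx":0,"dy":0,"dz":0,"wx":0,"wy":0,"wz":0,"fingers":1},{"dx":0,"dy":0,"dz":0,"wx":0,"wy":0,"wz":0,"fingers":1},{"dx":0,"dy":0,"dz":0,"wx":0,"wy":0,"wz":0,"fingers":1},{"dx":0,"dy":0,"dz":0,"wx":0,"wy":0,"wz":0,"fingers":1},{"dx":0,"dy":0,"dz":0,"wx":0,"wy":0,"wz":0,"fingers":1}]'

```text
time_s: 24.45
tool_pos: [0.5343, 0.0621, 0.1651]
eef_rot: [[0.99, 0.139, 0.0], [0.139, -0.99, -0.0], [-0.0, 0.0, -1.0]]
ft_force: [-0.2, 0.3, 0.1]
width: 0.0081
grip_force: 78.1
```

Emit:
arm_command --plan '[{"dx":0.01,"dy":0,"dz":0,"wx":0,"wy":0,"wz":0,"fingers":1},{"dx":0,"dy":0,"dz":0,"wx":0,"wy":0,"wz":0,"fingers":1},{"dx":0.005,"dy":0,"dz":0,"wx":0,"wy":0,"wz":0,"fingers":1},{"dx":0,"dy":0,"dz":0,"wx":0,"wy":0,"wz":0,"fingers":1},{"dx":0,"dy":0,"dz":0,"wx":0,"wy":0,"wz":0,"fingers":1},{"dx":0,"dy":0,"dz":0,"wx":0,"wy":0,"wz":0,"fingers":1},{"dx":0,"dy":0,"dz":0,"wx":0,"wy":0,"wz":0,"fingers":1},{"dx":0,"dy":0,"dz":0,"wx":0,"wy":0,"wz":0,"fingers":1},{"dx":0,"dy":0,"dz":0,"wx":0,"wy":0,"wz":0,"fingers":1},{"dx":0,"dy":0,"dz":0,"wx":0,"wy":0,"wz":0,"fingers":1}]'

```text
time_s: 25.7
tool_pos: [0.5348, 0.0622, 0.1651]
eef_rot: [[0.99, 0.139, -0.0], [0.139, -0.99, -0.0], [-0.0, 0.0, -1.0]]
ft_force: [-1.1, -0.7, 0.0]
width: 0.0085
grip_force: 78.1
```

```bash
python3 -c "
from jaws import go;go('w8')"
```

```text
plate z 0.0803 ((558.9437866210938, 64.92915344238281), (149.1908721923828, 51.54472351074219), 8.05749797821045)
head z 0.0973 circle ((554.52294921875, 64.89163208007812), 22.09625244140625) mean [560.3325   65.37318]
tcp [0.5348 0.0622 0.1651] yaw 7.99 ft [-1.09 -0.72  0.  ] tilt [-1.e-04 -0.e+00 -1.e+00]
clip in tool: n 5461 x 10.003754299353998 59.997823560466216 y -25.13601959409265 26.25479058383158 topz med 83.37997992945793
15 -24.888626320447244 25.811641475197874 78.70017782056502
25 -24.928980237775093 26.25479058383158 83.96765908819293
40 -25.090137400453745 25.99269887692621 79.39814257545225
```

View pics/w8.png

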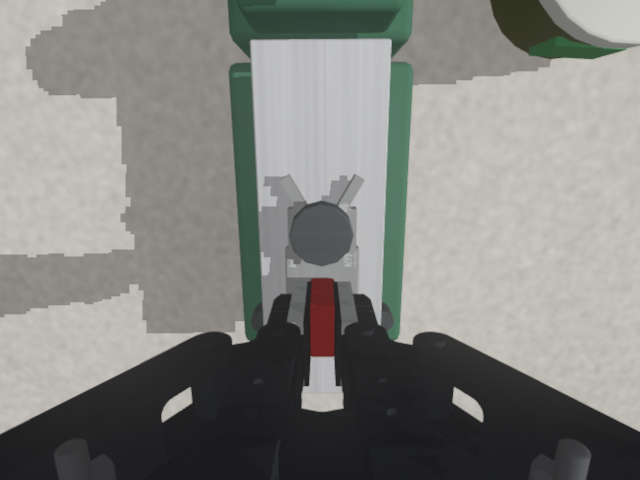

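The clip is around the pin: head at (322,233), jaw tips beyond it at (290,180) and (357,180). One more nudge will confirm the stop.

Emit:
arm_command --plan '[{"dx":0.01,"dy":0,"dz":0,"wx":0,"wy":0,"wz":0,"fingers":1},{"dx":0,"dy":0,"dz":0,"wx":0,"wy":0,"wz":0,"fingers":1},{"dx":0.005,"dy":0,"dz":0,"wx":0,"wy":0,"wz":0,"fingers":1},{"dx":0,"dy":0,"dz":0,"wx":0,"wy":0,"wz":0,"fingers":1},{"dx":0,"dy":0,"dz":0,"wx":0,"wy":0,"wz":0,"fingers":1},{"dx":0,"dy":0,"dz":0,"wx":0,"wy":0,"wz":0,"fingers":1},{"dx":0,"dy":0,"dz":0,"wx":0,"wy":0,"wz":0,"fingers":1},{"dx":0,"dy":0,"dz":0,"wx":0,"wy":0,"wz":0,"fingers":1},{"dx":0,"dy":0,"dz":0,"wx":0,"wy":0,"wz":0,"fingers":1},{"dx":0,"dy":0,"dz":0,"wx":0,"wy":0,"wz":0,"fingers":1}]'

```text
time_s: 27.0
tool_pos: [0.5351, 0.0623, 0.165]
eef_rot: [[0.99, 0.139, -0.001], [0.139, -0.99, -0.0], [-0.001, -0.0, -1.0]]
ft_force: [-5.1, -1.8, 1.3]
width: 0.0084
grip_force: 78.2
```

The stop is felt (−5 N, motion halved). I relax by 0.4 mm and open.

Emit:
arm_command --plan '[{"dx":-0.01,"dy":0,"dz":0,"wx":0,"wy":0,"wz":0,"fingers":1},{"dx":0,"dy":0,"dz":0,"wx":0,"wy":0,"wz":0,"fingers":1},{"dx":0,"dy":0,"dz":0,"wx":0,"wy":0,"wz":0,"fingers":0.7},{"dx":0,"dy":0,"dz":0,"wx":0,"wy":0,"wz":0,"fingers":0.4},{"dx":0,"dy":0,"dz":0,"wx":0,"wy":0,"wz":0,"fingers":0},{"dx":0,"dy":0,"dz":0,"wx":0,"wy":0,"wz":0,"fingers":0},{"dx":0,"dy":0,"dz":0,"wx":0,"wy":0,"wz":0,"fingers":0},{"dx":0,"dy":0,"dz":0,"wx":0,"wy":0,"wz":0,"fingers":0},{"dx":0,"dy":0,"dz":0,"wx":0,"wy":0,"wz":0,"fingers":0},{"dx":0,"dy":0,"dz":0,"wx":0,"wy":0,"wz":0,"fingers":0}]'

```text
time_s: 28.25
tool_pos: [0.5351, 0.0623, 0.1651]
eef_rot: [[0.99, 0.139, -0.0], [0.139, -0.99, -0.0], [-0.0, 0.0, -1.0]]
ft_force: [0.0, 0.2, -0.5]
width: 0.0429
grip_force: 0.0
```

Emit:
arm_command --plan '[{"dx":0,"dy":0,"dz":-0.05,"wx":0,"wy":0,"wz":0,"fingers":0},{"dx":0,"dy":0,"dz":-0.15,"wx":0,"wy":0,"wz":0,"fingers":0},{"dx":0,"dy":0,"dz":-0.25,"wx":0,"wy":0,"wz":0,"fingers":0},{"dx":0,"dy":0,"dz":-0.3,"wx":0,"wy":0,"wz":0,"fingers":0},{"dx":0,"dy":0,"dz":-0.3,"wx":0,"wy":0,"wz":0,"fingers":0},{"dx":0,"dy":0,"dz":-0.3,"wx":0,"wy":0,"wz":0,"fingers":0},{"dx":0,"dy":0,"dz":-0.3,"wx":0,"wy":0,"wz":0,"fingers":0},{"dx":0,"dy":0,"dz":-0.2,"wx":0,"wy":0,"wz":0,"fingers":0},{"dx":0,"dy":0,"dz":0,"wx":0,"wy":0,"wz":0,"fingers":0},{"dx":0,"dy":0,"dz":0,"wx":0,"wy":0,"wz":0,"fingers":0}]'

```text
time_s: 29.5
tool_pos: [0.5349, 0.0622, 0.2388]
eef_rot: [[0.99, 0.139, -0.0], [0.139, -0.99, -0.0], [-0.0, -0.0, -1.0]]
ft_force: [0.7, 1.1, 0.8]
width: 0.0426
grip_force: 0.0
```

```bash
python3 - <<'E'
from hinge import *
c,f,T=cam("wrist");save(c,"w9");hinge(c,f,T)
im=c["color"].astype(int);vv,uu=np.mgrid[0:480,0:640];W=pts(c,f,T,uu,vv)
r=(im[...,0]>im[...,1]+50)&(W[...,2]>.111)&(W[...,2]<.118)
v,u=np.nonzero(r);Q=onplane(c,f,T,u,v,.114)*1000;print(len(u),np.median(W[r][:,2]),cv2.minAreaRect(Q[:,:2].astype(np.float32)))
E
```

```text
plate z 0.0803 ((559.0197143554688, 64.8235092163086), (148.39141845703125, 51.73968505859375), 7.941044330596924)
head z 0.0971 circle ((558.4572143554688, 64.69615173339844), 17.840402603149414) mean [562.7687   65.62743]
610 0.1140784007973826 ((535.1123657226562, 61.172630310058594), (20.06966209411621, 8.578819274902344), 7.920694828033447)
```

View pics/w9.png

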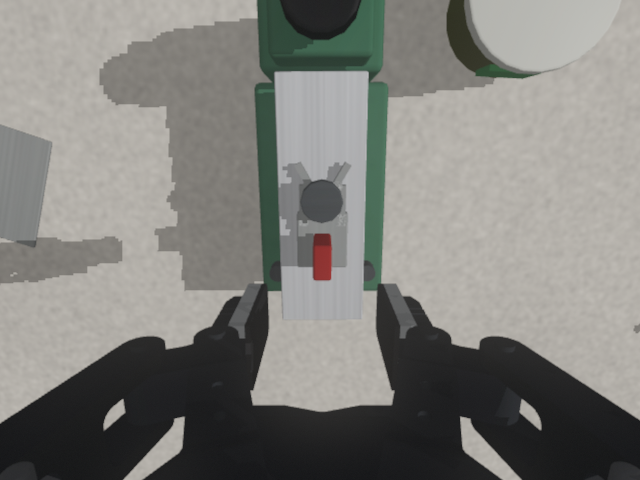

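The clip sits flat around the pin and is released: head at (321,200), tab at (322,257), tab top at 0.114 m. The bore is about 1 mm from the pin by measurement.

```bash
python3 -c "
from cell import close_job;print(close_job())"
```

```text
the job is handed in; nothing more can be done
None
```

The clip is snapped home around the pin, lying flat and released with its bore about 1 mm from the pin's axis by camera; the job was handed in at about 30 s (no verdict shown), with sampled forces on the arm never above about 8 N at the hinge.

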